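# Close the topping chiller

## Task

Both sliding lids of the topping chiller on the bench have been left part-open over the fruit. With the fingertips against the raised ribs, push each lid outwards to its own end of the chiller until it is fully home, so that all four pans are covered. Slide the lids without slamming them or lifting them out of their tracks, and leave the jar, the cup and the spoon where they are.

Things in the scene. Friction and masses are not known exactly. Their poses are not given: they have to be found in the camera images.
- chiller: Steel topping chiller fixed to the bench, 335 (its x) x 710 (its y) x 190 mm high; origin mid-underside, x away from the robot at yaw 0, y left. Two flat black lids (200 x 340 x 5) slide along y over four pans; their centre line is at x = -46. Track rails beside the lids reach 209 high; end stops 212 high, 332 either side of the middle. Jar, cup and spoon are on the deck behind (x 45 to 167, 190 high).
- lid_left (a joint): Lid of the left (+y) half, in the upper track; top face 207 mm above the bench. Metres: 0 = fully home at the left end stop, grows as it opens towards the chiller's -y (at most 0.28; starts at 0.06 to 0.16). Slides with about 2 to 4 N, stays where left.
- lid_right (a joint): Lid of the right (-y) half, in the lower track, passing under the left lid; top face 197 mm above the bench. Metres: 0 = fully home at the right end stop, grows as it opens towards the chiller's +y (at most 0.28; starts at 0.05 to 0.12). Slides with about 2 to 4 N, stays where left. While the left lid is open its edge may lie only 20 mm from this lid's rib.
- left_rib (a point): Middle of the top edge of the left lid's steel pull rib: upright, 140 mm long (chiller x), 8 mm thick (chiller y), 25 mm above the lid's top face, its middle 16 mm in from the lid's outer (left) end. Axes as the chiller's. The lid only rests in its track and comes up if lifted.
- right_rib (a point): Middle of the top edge of the right lid's steel pull rib: upright, 140 mm long (chiller x), 8 mm thick (chiller y), 25 mm above this lid's top face, its middle 16 mm in from the lid's outer (right) end. Axes as the chiller's. The lid only rests in its track and comes up if lifted.
- jar: Bystander: closed amber jar, 60 mm across, 85 mm high, loose on the chiller's deck. Origin at the centre of its underside.
- cup: Bystander: open metal cup, 72 mm across the rim, 85 mm high, loose on the chiller's deck. Origin at the centre of its underside.
- spoon: Bystander: steel spoon, 200 mm long, lying loose along the middle of the chiller's deck. Origin under its middle, handle towards its -x.

How it is judged:
At the end, for the whole second after the job is handed in: Both lids are home within 5 mm of their end stops and lie flat in their tracks (no more than 3 mm up); the jar and the cup stand upright within 20 mm, and the spoon lies within 30 mm, of where they began (value of joint each of lid_left, lid_right below 0.005 m and z of left_rib in the frame of chiller below 0.235 m and z of right_rib in the frame of chiller below 0.225 m and distance of each of jar, cup from where it was at the start of the episode below 0.02 m and distance of spoon from where it was at the start of the episode below 0.03 m and angle between each of jar, cup's own z axis and vertical below 0.1 rad); the robot touches nothing.
It fails at once if a lid is lifted out of its track (more than 8 mm up) (z of left_rib in the frame of chiller above 0.24 m or z of right_rib in the frame of chiller above 0.23 m).
It fails at once if a lid is slammed (moves faster than 0.5 m/s) (velocity of joint any of lid_left, lid_right below -0.5 m/s).
It fails at once if the jar, the cup or the spoon is shifted or picked up (distance of any of jar, cup from where it was at the start of the episode above 0.03 m or distance of spoon from where it was at the start of the episode above 0.04 m).
It also fails if it takes over 45 s, if anything falls off the work surface, if the arm or the gripper's body presses on something with over 40 N, if the wrist force passes 120 N, or if a joint passes its speed limit or range.

## Robot

A 6-joint arm with a two-finger parallel gripper is mounted at the origin on the work surface. World frame = base frame: x ahead of the robot, y to its left, z up, the work surface at z = 0. Lengths are in m, angles in rad, forces in N, time in s.
With the tool pointing down it reaches from about 0.35 to 0.775 m from the base axis. Payload 5.5 kg.
Tool frame: the origin (TCP) lies at the very end of the fingers, on their centre line; the grasp point (between the pads) lies 19 mm behind it; z points along the fingers, y is the direction in which the jaws open and shut (so a half turn about z gives the same grasp; the last joint's range is limited). The gripper opens to 85 mm and grips with 20 to 120 N. Pads are 22 mm wide; open, the fingers measure 114 mm over their backs; the gripper's body (76 mm by 85 mm) begins 54 mm behind the grasp point. The pads swing forward as they close: fully open they stand 13 mm farther back than shut.
Start: joints at [-1.3, 0.313, 0.046, 1.304, 0, 1.431], TCP at [0.23, -0.527, 0.231] pointing down, gripper open.
Joint ranges: [-2.76, 2.76], [-0.86, 1.69], [-1.03, 1.26], [-2.2, 2.34], [-1.47, 1.5], [-3.14, 3.14]. Speed limits (rad/s): [2.57, 2.57, 3.14, 3.14, 3.14, 3.14].

## Interface

Orientations are given as a unit quaternion [w, x, y, z].
In Python, from workcell import get_state, read_camera, hand_in, find_in, silhouettes gives the robot as it stands. The module is installed in compiled form; this text tells all that it offers.
- The arm moves only by the tool send_rows, never from a script. Its argument "deltas" is a list that holds one entry, the list of rows, each a list of 6 numbers: the shift along the world's x, y, z in cm, then the turn, a rotation vector about the world's x, y, z in degrees. In form: [[[dx, dy, dz, wx, wy, wz], ...]]. A call has 1 to 12 rows; each row is the pose to reach, as a shift and turn from the pose commanded when the call began; what a row does not reach only later rows make up. A row lasts 1/10 s, in which the tool goes at most 50 mm and 8.59 degrees, less where a joint would pass 70% of its speed; a pose out of reach is approached as far as the arm can. A call with a gripper value outside its range is refused whole. "jaw" is the opening, from -1 (shut) to 1 (fully open), so that 0 is half open, set as the call begins (left out, the last holds). The fingers move at their own pace and stop on an object; "force" is the grip in N (left out, the last holds). Time passes only in rows, so rows that repeat a pose let the fingers close. It gives the time, the measured TCP pose, the force and the opening at its end, in the units of the state.
- get_state(): the state, without advancing time (a new reading comes with each control period).
- read_camera(name): name is "scene" or "side" or "wrist"; returns a dict with "img" (420x560x3 uint8, red, green, blue), "z_map" (420x560 float32, m along the optical axis (not along the pixel's ray), 0 where there is no reading), "vfov" (degrees; the focal length in pixels is half the picture's height over the tangent of half this angle, whatever the lens; pixels are square), "cx", "cy" (the principal point, pixels), "k1" (the pictures are not rectified: a ray, as slopes to the right and down, at radius r is drawn at 1 + k1 r^2 times it, then the intrinsics apply), "R" (3x3) and "t" (3): a world point X has camera coordinates R X + t; the wrist camera has in their place "hand_eye" (4x4, takes a point from camera to tool coordinates, whose origin is the TCP and whose axes are the flange's). Camera axes: x right, y down, z forward; pixel columns grow to the right and rows downward; lengths in m; the calibration is good to about 2 mm. A picture is of the moment at which its call begins: read the wrist's pose just before it.
- hand_in(): hands the job in, once; it reports no verdict.
Trained networks look in a picture, given as the dict that the camera call returned (one of the last four; its "shot" number tells which), for a name from the list of things; names that differ only in an ending like _2 or _b are one class to them, and where a whole thing is asked for, a point or a joint stands for the part that bears it (a point fixed in the world has none). Each returns a list of dicts, best first, with "conf" (0 to 1); they miss things now and then, are a little off and sometimes report something else, mostly with a low value. They report only what shows in the picture. A call takes as long as a camera call.
- find_in(picture, thing): "box" ([centre column, centre row, width, height] in pixels, round what is visible of it).
- silhouettes(picture, thing): "mask" (420x560 bool, what is visible of it) and "box" ([centre column, centre row, width, height] in pixels, round what is visible of it).
The state is a dict: "clock": time; "joint_pos": joint angles; "qvel": joint speeds; "tau": joint torques, N m; "tcp_pos": TCP position; "orientation": TCP orientation; "wrist_force": force on the tool from outside, world axes, zero at the start; "ft_torque": the same for the moment, N m; "finger_gap": finger opening in m.
Only numpy, scipy, OpenCV 4.12 (cv2) and the standard library are available. Lean on these libraries where they do the work, as an engineer would, in place of code of your own. Each camera call takes 0.05 s, during which the arm holds its last target.

## Working session

There is one attempt and no reset: what is moved stays moved. The work goes in short steps, Python scripts to look and compute and a tool call to move; the robot and the scene stay as the last step left them, time stands still between calls to the robot, and variables do not carry over. Pictures are saved under pics/ and viewed, and the job is handed in when it is done.

Besides the shell and the picture viewer there is one more tool, called after ">>>" as a command line: name --argument value ..., lists and objects as JSON in quotes. send_rows: Moves the arm, as the interface text tells. Its arguments: {"type":"object","properties":{"deltas":{"type":"array","items":{"type":"array","items":{"type":"array","items":{"type":"number"}}}},"jaw":{"type":"number"},"force":{"type":"number"}},"required":["deltas"]}

```bash
mkdir -p pics; cat > h.py <<'E'
import numpy as np, cv2
from workcell import *
def save(p,n): cv2.imwrite('pics/'+n+'.png',p['img'][:,:,::-1])
def cloud(p):
    h,w=p['z_map'].shape; f=h/2/np.tan(np.radians(p['vfov'])/2)
    K=np.array([[f,0,p['cx']],[0,f,p['cy']],[0,0,1.]])
    uv=np.stack(np.meshgrid(np.arange(w),np.arange(h)),-1).reshape(-1,1,2).astype(float)
    n=cv2.undistortPoints(uv,K,np.array([p['k1'],0,0,0,0.])).reshape(h,w,2)
    z=p['z_map'][...,None]; c=np.concatenate([n*z,z],-1)
    X=(c-p['t'])@p['R']; X[p['z_map']==0]=np.nan
    return X
E
python3 - <<'E'
from h import *
s=get_state(); print({k:np.round(v,3) for k,v in s.items()})
for c in ['scene','side']:
    p=read_camera(c); save(p,c); X=cloud(p); np.save(c+'.npy',X)
    print(c,p['k1'],p['vfov'],(-p['R'].T@p['t']).round(2))
    for t in ['left_rib','right_rib','lid_left','lid_right','chiller','jar','cup','spoon']:
        for d in silhouettes(p,t)[:2]:
            P=X[d['mask']]; print(t,round(d['conf'],2),np.round(d['box']),np.nanmedian(P,0).round(3),d['mask'].sum())
E
```

```text
{'clock': np.float64(0.0), 'joint_pos': array([-1.3  ,  0.314,  0.045,  1.304, -0.   ,  1.431]), 'qvel': array([-0.   , -0.001, -0.002, -0.001,  0.001,  0.001]), 'tau': array([-0.0000e+00, -4.8062e+01,  2.9854e+01,  1.9000e-02, -0.0000e+00,
       -0.0000e+00]), 'tcp_pos': array([ 0.229, -0.527,  0.23 ]), 'orientation': array([-0.001,  0.979,  0.204, -0.   ]), 'wrist_force': array([ 0.652,  0.87 , -0.462]), 'ft_torque': array([-0.069, -0.015, -0.002]), 'finger_gap': np.float64(0.085)}
scene -0.030016254682774433 50.71480417693006 [0.96 0.36 1.  ]
left_rib 0.96 [319. 208. 174. 152.] [0.517 0.092 0.207] 12531
right_rib 0.62 [257. 145.  79.  55.] [ 0.487 -0.128  0.198] 1540
lid_left 0.75 [323. 206. 173. 155.] [0.516 0.092 0.207] 12740
lid_right 0.63 [262. 146.  77.  53.] [ 0.484 -0.128  0.198] 1558
lid_right 0.61 [196. 169.  32.  43.] [ 0.645 -0.147  0.245] 1254
chiller 0.73 [312. 248. 334. 322.] [0.578 0.138 0.19 ] 46943
jar 0.59 [340. 329.  42.  41.] [0.712 0.29  0.273] 1372
cup 0.75 [196. 169.  36.  45.] [ 0.645 -0.149  0.245] 1336
spoon 0.83 [253. 244.  73.  67.] [0.68  0.095 0.203] 883
side 0.0026910279890320814 52.598920973294575 [0.24 0.5  0.87]
left_rib 0.67 [276. 233. 191. 158.] [0.503 0.101 0.207] 14422
right_rib 0.97 [344. 170.  83.  58.] [ 0.477 -0.128  0.198] 1687
lid_left 0.65 [276. 234. 190. 160.] [0.503 0.101 0.207] 14425
lid_right 0.92 [343. 173.  77.  51.] [ 0.474 -0.127  0.198] 1689
lid_right 0.16 [285. 124.  34.  48.] [ 0.641 -0.138  0.247] 1296
chiller 0.93 [247. 259. 353. 322.] [0.515 0.171 0.19 ] 54264
jar 0.88 [126. 245.  48.  48.] [0.684 0.295 0.252] 1566
cup 0.69 [287. 125.  31.  48.] [ 0.641 -0.136  0.248] 1221
spoon 0.65 [221. 178.  67.  57.] [0.678 0.061 0.202] 751
```

View pics/scene.png

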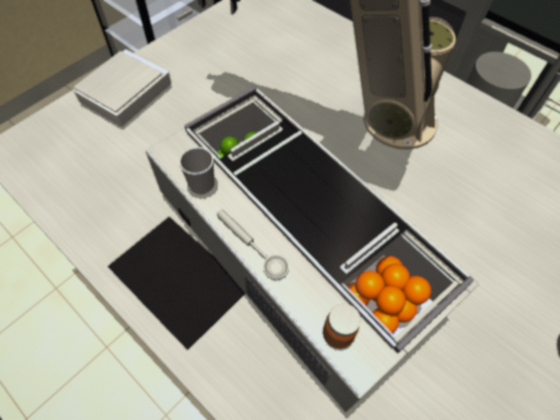

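View pics/side.png

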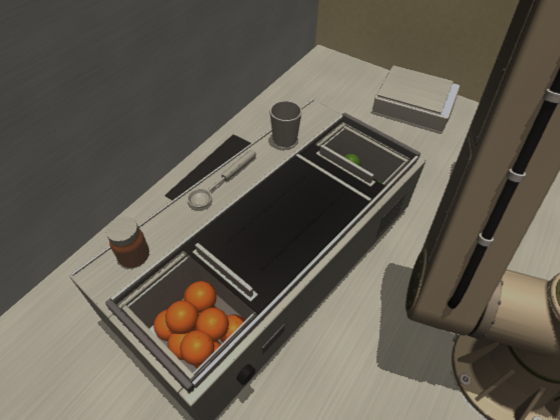

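```bash
python3 - <<'E'
from h import *
X=np.concatenate([np.load(c+'.npy').reshape(-1,3) for c in ['scene','side']])
X=X[np.isfinite(X).all(1)]
# bird's-eye height map 2mm
b=X[(X[:,0]>.2)&(X[:,0]<.9)&(X[:,1]>-.5)&(X[:,1]<.6)&(X[:,2]>.1)&(X[:,2]<.3)]
# chiller top plane-ish
c=b[(b[:,2]>.18)&(b[:,2]<.215)]
r=cv2.minAreaRect((c[:,:2]*1000).astype(np.float32)); print(r)
im=np.zeros((550,350),np.float32)
ix=((.9-b[:,0])/.002).astype(int); iy=((.6-b[:,1])/.002).astype(int)
np.maximum.at(im,(iy,ix),b[:,2])
v=np.clip((im-.12)/(.26-.12),0,1)*255
cv2.imwrite('pics/bev.png',cv2.applyColorMap(v.astype(np.uint8),cv2.COLORMAP_JET))
for lo,hi,n in [(.2035,.2105,'leftlid'),(.1945,.2005,'rightlid'),(.227,.236,'lrib'),(.217,.2255,'rrib')]:
    q=b[(b[:,2]>lo)&(b[:,2]<hi)&(b[:,0]<.6)]; print(n,len(q),np.percentile(q,[2,50,98],axis=0).round(3).tolist())
E
```

```text
((460.97711181640625, 67.84896850585938), (711.188720703125, 522.3746948242188), 82.51261138916016)
leftlid 28027 [[0.383, -0.252, 0.204], [0.495, 0.081, 0.207], [0.595, 0.372, 0.21]]
rightlid 3379 [[0.357, -0.274, 0.195], [0.454, -0.12, 0.198], [0.58, 0.395, 0.2]]
lrib 889 [[0.211, 0.017, 0.227], [0.501, 0.225, 0.231], [0.595, 0.239, 0.235]]
rrib 844 [[0.214, -0.147, 0.217], [0.471, -0.127, 0.221], [0.59, 0.239, 0.225]]
```

View pics/bev.png

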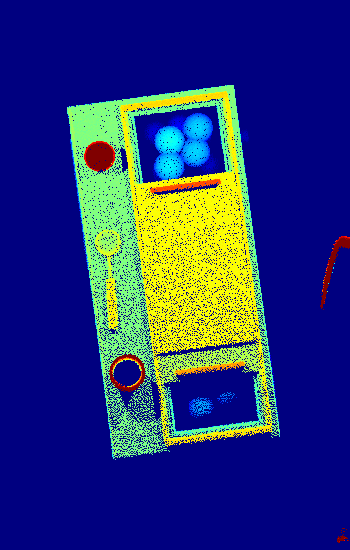

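The views show the left rib by the oranges, at scene pixel (370,248), and the right rib by the limes, at (256,142). The chiller is yawed by about -7°. Next I fit the frame and the ribs.

```bash
python3 - <<'E'
from h import *
Xs={c:np.load(c+'.npy').reshape(-1,3) for c in ['scene','side']}
X=np.concatenate(list(Xs.values())); X=X[np.isfinite(X).all(1)]
b=X[(X[:,0]>.33)&(X[:,0]<.82)&(X[:,1]>-.35)&(X[:,1]<.5)]
c=b[(b[:,2]>.183)&(b[:,2]<.215)]
r=cv2.minAreaRect((c[:,:2]*1000).astype(np.float32)); print(r)
yaw=np.radians(r[2] if r[2]<45 else r[2]-90); o=np.array(r[0])/1000
print('yaw',np.degrees(yaw),o)
R=np.array([[np.cos(yaw),-np.sin(yaw)],[np.sin(yaw),np.cos(yaw)]])
for n,XX in Xs.items():
    XX=XX[np.isfinite(XX).all(1)]
    L=np.c_[(XX[:,:2]-o)@R,XX[:,2]]
    for nm,lo,hi,ylo,yhi in [('lrib',.224,.24,.1,.3),('rrib',.214,.23,-.3,-.1)]:
        q=L[(L[:,2]>lo)&(L[:,2]<hi)&(abs(L[:,0]+.046)<.08)&(L[:,1]>ylo)&(L[:,1]<yhi)]
        print(n,nm,len(q),np.percentile(q,[2,50,98],axis=0).round(4).tolist(), 'slope',np.polyfit(q[:,0],q[:,1],1))
        m=np.median(q[:,:2],0); print(' world',(R@np.array([-.046,m[1]])+o).round(4))
    q=L[(L[:,2]>.2035)&(L[:,2]<.2105)&(abs(L[:,0]+.046)<.06)]; print('leftlid y',np.percentile(q[:,1],[1,99]).round(3), np.histogram(q[:,1],np.arange(-.36,.37,.02))[0])
print('xdir',R[:,0],'ydir',R[:,1])
E
```

```text
((552.5218505859375, 55.814605712890625), (711.116455078125, 337.12921142578125), 82.49783325195312)
yaw -7.502166748046875 [0.55252185 0.05581461]
scene lrib 304 [[-0.1115, 0.163, 0.2249], [-0.0428, 0.1678, 0.2313], [0.0226, 0.1712, 0.2339]] slope [-0.00373605  0.16741619]
 world [0.5288 0.2282]
scene rrib 248 [[-0.1129, -0.2065, 0.2144], [-0.0446, -0.2001, 0.2204], [0.0221, -0.1973, 0.2248]] slope [-0.00107575 -0.20086261]
 world [ 0.4808 -0.1366]
leftlid y [-0.335  0.338] [ 26 146   0   0   0   0   0  10  73   0 313 351 364 384 383 398 399 416
 431 435 453 468 477 486 493 428 260  91   0   0   0   0   0   0  87  61]
side lrib 397 [[-0.1147, 0.1643, 0.2245], [-0.0507, 0.1693, 0.2313], [0.0207, 0.172, 0.234]] slope [-0.00083481  0.16880947]
 world [0.529  0.2297]
side rrib 291 [[-0.1137, -0.2048, 0.2143], [-0.051, -0.1985, 0.221], [0.0187, -0.1958, 0.2241]] slope [-0.00022214 -0.19920558]
 world [ 0.481 -0.135]
leftlid y [-0.331  0.339] [  6 114   0   0   0   0   0   0 104   0 319 383 396 407 428 443 453 483
 491 503 531 526 566 582 606 472 313 159   0   0   0   0   0   0  65  78]
xdir [ 0.99143992 -0.13056369] ydir [0.13056369 0.99143992]
```

>>> send_rows --deltas '[[[0, 0, 4, 0, 0, 0], [0, 0, 8, 0, 0, 6], [0, 0, 13, 0, 0, 12], [1.5, 4, 13, 0, 0, 18], [3, 8, 13, 0, 0, 24], [4.5, 12, 13, 0, 0, 30], [6.5, 16, 13, 0, 0, 36], [8.5, 20, 13, 0, 0, 42], [10.5, 24, 13, 0, 0, 48], [12.5, 28, 13, 0, 0, 54], [14.5, 32, 13, 0, 0, 58.9], [16.5, 36, 13, 0, 0, 58.9]]]' --jaw -1 --force 60

```text
clock: 2.1
tcp_pos: [0.3951, -0.1655, 0.3616]
orientation: [0.0, 0.752, 0.659, 0.0]
wrist_force: [0.8, -0.5, -0.3]
finger_gap: -0.0
```

>>> send_rows --deltas '[[[1.5, 4, 0, 0, 0, 0], [3, 8, 0, 0, 0, 0], [4.5, 12, 0, 0, 0, 0], [6, 16, 0, 0, 0, 0], [7.5, 20, 0, 0, 0, 0], [9, 24, 0, 0, 0, 0], [10.5, 28, 0, 0, 0, 0], [11.5, 31, 0, 0, 0, 0], [12.5, 34, 0, 0, 0, 0], [13, 36.6, 0, 0, 0, 0], [13, 36.6, 0, 0, 0, 0], [13, 36.6, 0, 0, 0, 0]]]'

```text
clock: 3.3
tcp_pos: [0.5245, 0.1991, 0.361]
orientation: [0.0, 0.752, 0.659, -0.0]
wrist_force: [0.1, 0.3, -0.2]
finger_gap: -0.0001
```

```bash
cat > st.py <<'E'
from h import *
s=get_state(); print({k:np.round(s[k],4).tolist() for k in ['clock','joint_pos','tcp_pos','orientation','wrist_force','finger_gap']})
o=np.array([.55252,.05581]);y=np.radians(-7.5);R=np.array([[np.cos(y),-np.sin(y)],[np.sin(y),np.cos(y)]])
print('chiller frame',((s['tcp_pos'][:2]-o)@R).round(4))
E
python3 st.py
```

```text
{'clock': 3.3, 'joint_pos': [0.2199, 0.2906, 0.3302, 1.611, -0.0005, 1.9214], 'tcp_pos': [0.5245, 0.1991, 0.361], 'orientation': [0.0001, 0.7518, 0.6594, -0.0004], 'wrist_force': [0.0969, 0.3305, -0.2345], 'finger_gap': -0.0001}
chiller frame [-0.0465  0.1384]
```

>>> send_rows --deltas '[[[0, 0, -3, 0, 0, 0], [0, 0, -6, 0, 0, 0], [0, 0, -9, 0, 0, 0], [0, 0, -11, 0, 0, 0], [0, 0, -12.5, 0, 0, 0], [0, 0, -13.5, 0, 0, 0], [0, 0, -14, 0, 0, 0], [0, 0, -14.5, 0, 0, 0], [0, 0, -14.5, 0, 0, 0]]]'

```text
clock: 4.2
tcp_pos: [0.5247, 0.1985, 0.2164]
orientation: [0.0, 0.752, 0.659, 0.0]
wrist_force: [-0.4, 0.7, -0.9]
finger_gap: -0.0
```

```bash
python3 st.py; python3 - <<'E'
from h import *
p=read_camera('side'); save(p,'side2')
E
```

```text
{'clock': 4.2, 'joint_pos': [0.2187, 0.2902, -0.0222, 1.2582, -0.0001, 1.9219], 'tcp_pos': [0.5247, 0.1985, 0.2164], 'orientation': [0.0001, 0.7523, 0.6588, 0.0001], 'wrist_force': [-0.4465, 0.6731, -0.8929], 'finger_gap': -0.0}
chiller frame [-0.0462  0.1379]
```

View pics/side2.png

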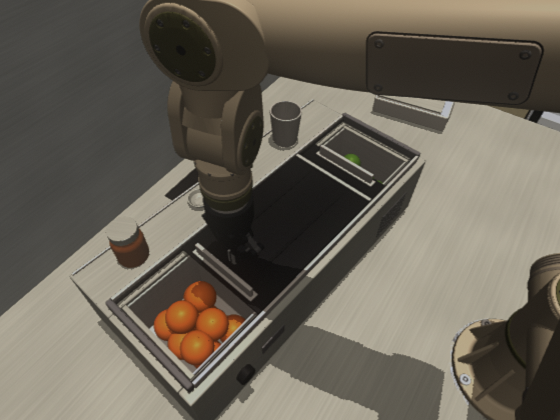

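The side view shows the shut fingertips on the lid, just inboard of the left rib at about (240,245), with the jar clear. Pushing left at 0.1 m/s.

>>> send_rows --deltas '[[[0.07, 0.5, 0, 0, 0, 0], [0.13, 1, 0, 0, 0, 0], [0.2, 1.5, 0, 0, 0, 0], [0.26, 2, 0, 0, 0, 0], [0.39, 3, 0, 0, 0, 0], [0.52, 4, 0, 0, 0, 0], [0.65, 5, 0, 0, 0, 0], [0.78, 6, 0, 0, 0, 0], [0.91, 7, 0, 0, 0, 0], [1.04, 8, 0, 0, 0, 0]]]'

```text
clock: 5.25
tcp_pos: [0.5352, 0.2797, 0.2163]
orientation: [0.0, 0.752, 0.659, 0.0]
wrist_force: [1.7, -3.6, 1.6]
finger_gap: -0.0004
```

```bash
python3 st.py
```

```text
{'clock': 5.25, 'joint_pos': [0.3489, 0.3741, 0.0962, 1.2927, -0.0002, 2.0515], 'tcp_pos': [0.5352, 0.2797, 0.2163], 'orientation': [0.0001, 0.7521, 0.659, 0.0], 'wrist_force': [1.7053, -3.5992, 1.5745], 'finger_gap': -0.0004}
chiller frame [-0.0464  0.2198]
```

>>> send_rows --deltas '[[[0.13, 1, 0, 0, 0, 0], [0.26, 2, 0, 0, 0, 0], [0.39, 3, 0, 0, 0, 0], [0.52, 4, 0, 0, 0, 0], [0.65, 5, 0, 0, 0, 0], [0.78, 6, 0, 0, 0, 0], [0.85, 6.5, 0, 0, 0, 0], [0.91, 7, 0, 0, 0, 0], [0.95, 7.3, 0, 0, 0, 0], [0.95, 7.3, 0, 0, 0, 0]]]'

```text
clock: 6.25
tcp_pos: [0.5442, 0.3524, 0.2161]
orientation: [-0.001, 0.752, 0.659, -0.0]
wrist_force: [0.1, -0.3, -0.5]
finger_gap: 0.0002
```

```bash
python3 st.py
```

```text
{'clock': 6.25, 'joint_pos': [0.4506, 0.4643, 0.2323, 1.3392, 0.001, 2.1528], 'tcp_pos': [0.5442, 0.3524, 0.2161], 'orientation': [-0.0006, 0.752, 0.6591, -0.0], 'wrist_force': [0.1322, -0.2598, -0.4794], 'finger_gap': 0.0002}
chiller frame [-0.047  0.293]
```

>>> send_rows --deltas '[[[0.03, 0.2, 0, 0, 0, 0], [0.05, 0.4, 0, 0, 0, 0], [0.08, 0.6, 0, 0, 0, 0], [0.08, 0.6, 0, 0, 0, 0]]]'

```text
clock: 6.65
tcp_pos: [0.545, 0.358, 0.2161]
orientation: [-0.0, 0.752, 0.659, -0.0]
wrist_force: [-1.6, -0.6, -0.5]
finger_gap: -0.0001
```

>>> send_rows --deltas '[[[0.01, 0.1, 0, 0, 0, 0], [0.03, 0.2, 0, 0, 0, 0], [0.03, 0.2, 0, 0, 0, 0]]]'

```text
clock: 6.95
tcp_pos: [0.5452, 0.3591, 0.2161]
orientation: [0.0, 0.752, 0.659, -0.001]
wrist_force: [-2.1, -4.4, -1.1]
finger_gap: -0.0001
```

```bash
python3 st.py
```

```text
{'clock': 6.95, 'joint_pos': [0.4601, 0.4749, 0.2491, 1.3466, -0.0011, 2.1632], 'tcp_pos': [0.5452, 0.3591, 0.2161], 'orientation': [0.0003, 0.7523, 0.6588, -0.0009], 'wrist_force': [-2.1087, -4.4201, -1.1456], 'finger_gap': -0.0001}
chiller frame [-0.0468  0.2997]
```

>>> send_rows --deltas '[[[0.01, 0.1, 0, 0, 0, 0], [0.03, 0.2, 0, 0, 0, 0], [0.03, 0.2, 0, 0, 0, 0], [0.03, 0.2, 0, 0, 0, 0]]]'

```text
clock: 7.35
tcp_pos: [0.5452, 0.3591, 0.2161]
orientation: [0.001, 0.753, 0.658, -0.002]
wrist_force: [-3.4, -10.1, 1.9]
finger_gap: 0.0003
```

```bash
python3 st.py
```

```text
{'clock': 7.35, 'joint_pos': [0.4614, 0.4772, 0.2527, 1.35, -0.0038, 2.1656], 'tcp_pos': [0.5452, 0.3591, 0.2161], 'orientation': [0.0014, 0.7527, 0.6584, -0.0023], 'wrist_force': [-3.4269, -10.0701, 1.851], 'finger_gap': 0.0003}
chiller frame [-0.0468  0.2998]
```

The finger stalled with 10 N in place, so the left lid is at its stop. Backing off and looking before moving to the right.

>>> send_rows --deltas '[[[-0.13, -1, 0, 0, 0, 0], [-0.3, -2.3, 0, 0, 0, 0], [-0.3, -2.3, 3, 0, 0, 0], [-0.3, -2.3, 7, 0, 0, 0], [-0.3, -2.3, 11, 0, 0, 0], [-0.3, -2.3, 14.5, 0, 0, 0], [-0.9, -6.5, 14.5, 0, 0, 0], [-1.5, -11, 14.5, 0, 0, 0], [-2.1, -15.5, 14.5, 0, 0, 0], [-2.7, -20, 14.5, 0, 0, 0], [-3.3, -24.5, 14.5, 0, 0, 0], [-3.9, -29, 14.5, 0, 0, 0]]]'

```text
clock: 8.55
tcp_pos: [0.5066, 0.07, 0.3619]
orientation: [0.001, 0.752, 0.659, 0.001]
wrist_force: [0.3, -1.0, 0.2]
finger_gap: 0.0
```

>>> send_rows --deltas '[[[-0.6, -4.5, 0, 0, 0, 0], [-1.2, -9, 0, 0, 0, 0], [-1.8, -13.5, 0, 0, 0, 0], [-2.2, -17, 0, 0, 0, 0], [-2.2, -17, 0, 0, 0, 0], [-2.2, -17, 0, 0, 0, 0]]]'

```text
clock: 9.15
tcp_pos: [0.4848, -0.0991, 0.3616]
orientation: [0.0, 0.753, 0.658, 0.001]
wrist_force: [0.4, -0.6, 0.1]
finger_gap: -0.0001
```

```bash
python3 st.py; cat > ribs.py <<'E'
from h import *
import sys
o=np.array([.55252,.05581]);y=np.radians(-7.5);R=np.array([[np.cos(y),-np.sin(y)],[np.sin(y),np.cos(y)]])
for c in ['scene','side']:
    p=read_camera(c); save(p,c+sys.argv[1]); X=cloud(p).reshape(-1,3); X=X[np.isfinite(X).all(1)]
    L=np.c_[(X[:,:2]-o)@R,X[:,2]]
    for nm,lo,hi,ylo,yhi in [('lrib',.227,.24,.1,.325),('rrib',.217,.23,-.325,-.1)]:
        q=L[(L[:,2]>lo)&(L[:,2]<hi)&(abs(L[:,0]+.046)<.08)&(L[:,1]>ylo)&(L[:,1]<yhi)]
        if len(q): print(c,nm,len(q),np.percentile(q,[2,50,98],axis=0).round(4).tolist())
    for t in ['jar','cup','spoon']:
        Y=cloud(p)
        for d in silhouettes(p,t)[:1]: print(t,round(d['conf'],2),np.round(d['box']),np.nanmedian(Y[d['mask']],0).round(3))
E
python3 ribs.py 3
```

```text
{'clock': 9.15, 'joint_pos': [-0.3645, 0.1516, 0.1539, 1.5718, 0.0009, 1.3408], 'tcp_pos': [0.4848, -0.0991, 0.3616], 'orientation': [0.0004, 0.753, 0.658, 0.0007], 'wrist_force': [0.3662, -0.5567, 0.1329], 'finger_gap': -0.0001}
chiller frame [-0.0469 -0.1624]
scene lrib 324 [[-0.1118, 0.3095, 0.2285], [-0.0412, 0.3136, 0.2311], [0.023, 0.3175, 0.2337]]
scene rrib 208 [[-0.1125, -0.2066, 0.2172], [-0.0449, -0.2009, 0.2209], [0.0218, -0.1975, 0.2245]]
jar 0.96 [340. 328.  37.  41.] [0.712 0.29  0.273]
cup 0.67 [195. 170.  35.  46.] [ 0.645 -0.148  0.245]
spoon 0.4 [313. 248. 330. 322.] [0.587 0.139 0.196]
side lrib 451 [[-0.1133, 0.3103, 0.2286], [-0.0504, 0.3146, 0.2315], [0.0202, 0.3181, 0.2338]]
side rrib 235 [[-0.1143, -0.2051, 0.2174], [-0.0517, -0.1992, 0.2213], [0.0179, -0.1956, 0.2245]]
jar 0.62 [126. 243.  46.  48.] [0.685 0.294 0.253]
cup 0.82 [288. 124.  32.  49.] [ 0.641 -0.136  0.248]
spoon 0.82 [221. 179.  67.  58.] [0.679 0.058 0.202]
```

View pics/side3.png

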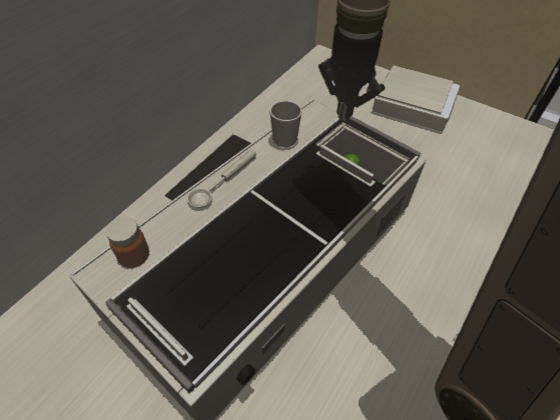

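The left lid is home, with its rib against the left end at (160,330) in the side view, and the tool hangs inboard of the right rib. Descending to 9 mm above the right lid.

>>> send_rows --deltas '[[[0, 0, -3, 0, 0, 0], [0, 0, -6, 0, 0, 0], [0, 0, -9, 0, 0, 0], [0, 0, -11.5, 0, 0, 0], [0, 0, -13.5, 0, 0, 0], [0, 0, -14.5, 0, 0, 0], [0, 0, -15, 0, 0, 0], [0, 0, -15.5, 0, 0, 0], [0, 0, -15.5, 0, 0, 0]]]'

```text
clock: 10.45
tcp_pos: [0.4852, -0.0982, 0.2065]
orientation: [0.0, 0.752, 0.659, 0.0]
wrist_force: [0.8, -0.4, -0.3]
finger_gap: -0.0
```

>>> send_rows --deltas '[[[-0.07, -0.5, 0, 0, 0, 0], [-0.13, -1, 0, 0, 0, 0], [-0.2, -1.5, 0, 0, 0, 0], [-0.26, -2, 0, 0, 0, 0], [-0.33, -2.5, 0, 0, 0, 0], [-0.46, -3.5, 0, 0, 0, 0], [-0.59, -4.5, 0, 0, 0, 0], [-0.72, -5.5, 0, 0, 0, 0]]]'

```text
clock: 11.25
tcp_pos: [0.4776, -0.1539, 0.2064]
orientation: [-0.0, 0.752, 0.659, 0.0]
wrist_force: [0.4, 2.0, 1.7]
finger_gap: 0.0002
```

```bash
python3 st.py
```

```text
{'clock': 11.25, 'joint_pos': [-0.4721, 0.1811, -0.1886, 1.201, 0.0003, 1.2307], 'tcp_pos': [0.4776, -0.1539, 0.2064], 'orientation': [-0.0, 0.7522, 0.6589, 0.0002], 'wrist_force': [0.3818, 2.0366, 1.7076], 'finger_gap': 0.0002}
chiller frame [-0.0469 -0.2177]
```

Now 8.2 cm to home; moving 7.5 cm, then creeping.

>>> send_rows --deltas '[[[-0.13, -1, 0, 0, 0, 0], [-0.26, -2, 0, 0, 0, 0], [-0.39, -3, 0, 0, 0, 0], [-0.52, -4, 0, 0, 0, 0], [-0.65, -5, 0, 0, 0, 0], [-0.78, -6, 0, 0, 0, 0], [-0.85, -6.5, 0, 0, 0, 0], [-0.91, -7, 0, 0, 0, 0], [-0.95, -7.3, 0, 0, 0, 0], [-0.98, -7.5, 0, 0, 0, 0], [-0.98, -7.5, 0, 0, 0, 0]]]'

```text
clock: 12.35
tcp_pos: [0.4679, -0.2286, 0.2062]
orientation: [0.0, 0.752, 0.659, -0.0]
wrist_force: [-0.7, 0.1, -0.1]
finger_gap: -0.0
```

>>> send_rows --deltas '[[[-0.03, -0.2, 0, 0, 0, 0], [-0.05, -0.4, 0, 0, 0, 0], [-0.06, -0.5, 0, 0, 0, 0], [-0.06, -0.5, 0, 0, 0, 0]]]'

```text
clock: 12.75
tcp_pos: [0.4672, -0.2333, 0.2062]
orientation: [-0.0, 0.752, 0.659, -0.0]
wrist_force: [-0.7, 1.7, -0.8]
finger_gap: -0.0002
```

```bash
python3 st.py
```

```text
{'clock': 12.75, 'joint_pos': [-0.6168, 0.2203, -0.1398, 1.2109, -0.0001, 1.0861], 'tcp_pos': [0.4672, -0.2333, 0.2062], 'orientation': [-0.0, 0.7522, 0.6589, -0.0001], 'wrist_force': [-0.7006, 1.6886, -0.8235], 'finger_gap': -0.0002}
chiller frame [-0.0468 -0.2977]
```

>>> send_rows --deltas '[[[-0.03, -0.2, 0, 0, 0, 0], [-0.05, -0.4, 0, 0, 0, 0], [-0.05, -0.4, 0, 0, 0, 0]]]'

```text
clock: 13.05
tcp_pos: [0.467, -0.2341, 0.2061]
orientation: [-0.002, 0.752, 0.66, 0.003]
wrist_force: [2.7, 11.7, 2.7]
finger_gap: 0.0
```

>>> send_rows --deltas '[[[-0.03, -0.2, 0, 0, 0, 0], [-0.03, -0.2, 0, 0, 0, 0]]]'

```text
clock: 13.25
tcp_pos: [0.467, -0.2342, 0.2061]
orientation: [-0.003, 0.751, 0.66, 0.004]
wrist_force: [3.9, 17.2, 3.7]
finger_gap: -0.0
```

```bash
python3 st.py
```

```text
{'clock': 13.25, 'joint_pos': [-0.6241, 0.2234, -0.1362, 1.2157, 0.0095, 1.0756], 'tcp_pos': [0.467, -0.2342, 0.2061], 'orientation': [-0.0032, 0.7512, 0.6601, 0.0041], 'wrist_force': [3.8888, 17.2142, 3.7285], 'finger_gap': -0.0}
chiller frame [-0.047  -0.2987]
```

Stalled at 17 N, so the right lid is at its stop. Backing off, lifting and checking.

>>> send_rows --deltas '[[[0.13, 1, 0, 0, 0, 0], [0.33, 2.5, 0, 0, 0, 0], [0.33, 2.5, 0, 0, 0, 0], [0.33, 2.5, 3, 0, 0, 0], [0.33, 2.5, 7, 0, 0, 0], [0.33, 2.5, 11, 0, 0, 0], [0.33, 2.5, 16, 0, 0, 0], [0.33, 2.5, 20, 0, 0, 0], [0.33, 2.5, 20, 0, 0, 0]]]'

```text
clock: 14.15
tcp_pos: [0.4712, -0.2156, 0.4126]
orientation: [0.005, 0.752, 0.659, 0.001]
wrist_force: [1.3, -0.2, 0.3]
finger_gap: -0.0001
```

```bash
python3 st.py; python3 ribs.py 4
```

```text
{'clock': 14.15, 'joint_pos': [-0.5837, 0.213, 0.3557, 1.7023, -0.0008, 1.1193], 'tcp_pos': [0.4712, -0.2156, 0.4126], 'orientation': [0.0055, 0.7523, 0.6588, 0.0011], 'wrist_force': [1.2686, -0.1818, 0.3482], 'finger_gap': -0.0001}
chiller frame [-0.0452 -0.2797]
scene lrib 322 [[-0.1106, 0.3096, 0.2284], [-0.0421, 0.3137, 0.2313], [0.0233, 0.3175, 0.234]]
scene rrib 171 [[-0.1108, -0.3175, 0.2172], [-0.0439, -0.3118, 0.2198], [0.0218, -0.3078, 0.2233]]
jar 0.64 [313. 248. 334. 327.] [0.587 0.137 0.197]
cup 0.94 [196. 170.  33.  49.] [ 0.645 -0.148  0.245]
spoon 0.8 [252. 244.  69.  67.] [0.679 0.095 0.202]
side lrib 455 [[-0.1137, 0.3103, 0.2283], [-0.051, 0.3146, 0.2314], [0.02, 0.3183, 0.2339]]
side rrib 217 [[-0.1142, -0.3174, 0.2172], [-0.0513, -0.3111, 0.2213], [0.0199, -0.3076, 0.2244]]
jar 0.78 [127. 243.  44.  47.] [0.685 0.294 0.253]
cup 0.7 [287. 124.  31.  44.] [ 0.641 -0.134  0.249]
spoon 0.89 [220. 179.  70.  60.] [0.678 0.091 0.202]
```

View pics/side4.png

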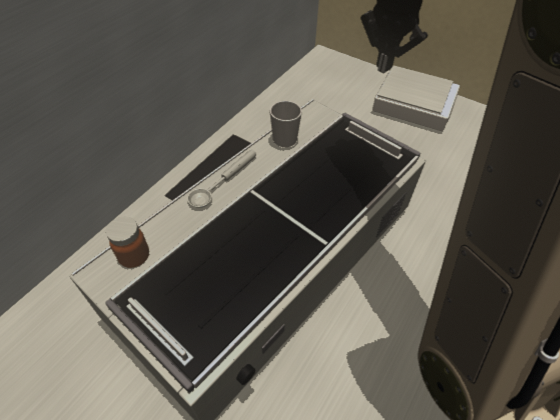

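View pics/scene4.png

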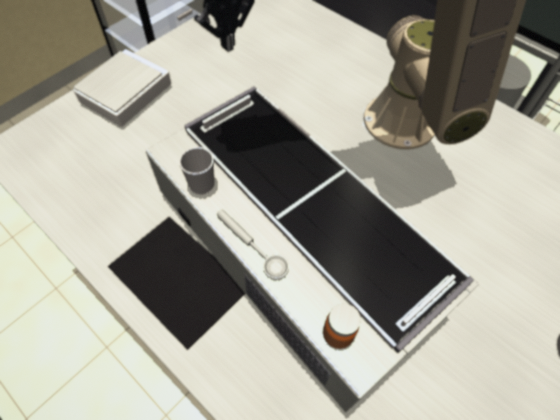

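```bash
python3 -c "
from workcell import *
print(hand_in())"
```

```text
the job is handed in; nothing more can be done
None
```

Both lids are pushed home and the job is handed in, at about 14 s of the 45 s allowed. I pushed each lid outwards with the shut fingertips low against the inner face of its rib, left lid first, at about 0.1 m/s and creeping at the end.

- **Lids home:** each push stalled against its end stop, at about 10 N on the left and 17 N on the right, well above the 2 to 4 N sliding friction. In the last pictures the ribs sit at about y = +0.314 m and -0.312 m in the chiller frame. All four pans look covered.
- **Small disagreement:** the given dimensions led me to expect ±0.316 m. The 2 to 4 mm gap is about the accuracy of the camera calibration, and the two sides agree with each other. I relied on the stalls and did not correct for it.
- **Lids flat:** the rib tops read about 0.231 m and 0.221 m, so neither lid is raised.
- **Jar, cup and spoon:** they show in the same image positions as at the start. In one last scene picture the network marked the whole chiller as the jar, but the side picture placed the jar correctly, unmoved.
- **Robot:** the gripper was about 20 cm above the lids and touching nothing at hand-in.

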